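Make up the tart kit and the glazing kit

ROBOT

A 7-joint arm with a two-finger parallel gripper is mounted at the origin on a cart in front of the work surface, level with it; the furniture and walls round the work are solid. World frame = base frame: x ahead of the robot, y to its left, z up, the work surface at z = 0. Lengths are in mm, angles in rad, forces in N, time in s.
With the tool pointing down it reaches from about 400 to 875 mm from the base axis. Payload 4.4 kg.
Tool frame: the origin (TCP) lies at the very end of the fingers, on their centre line; the grasp point (between the pads) lies ctrl.grip_depth behind it (ctrl.grip_depth is the distance from the TCP to the grasp point, in mm); y points along the fingers, x is the direction in which the jaws open and shut, and the axes are right-handed (so a half turn about y gives the same grasp; the last joint's range is limited). The gripper opens to 85 mm and grips with 20 to 120 N. Pads are 22 mm wide; open, the fingers measure 114 mm over their backs; the gripper's body (76 mm by 85 mm) begins 54 mm behind the grasp point. The pads swing forward as they close: fully open they stand 13 mm farther back than shut.
Start: joints at [1.26, 0.628, 0.038, 1.517, -0.027, 0.996, -0.02], TCP at [157.563, -630.628, 231.313] pointing down, gripper open.
Joint ranges: [-3.06, 3.06], [-0.37, 2.12], [-1.25, 1.32], [0.18, 2.47], [-1.1, 4.24], [0.23, 1.98], [-2.94, 2.94]. Speed limits (rad/s): [2.57, 2.57, 3.14, 3.14, 3.14, 3.14, 3.14].

INTERFACE

Orientations are given as [roll, pitch, yaw] about the fixed x, y, z axes, in that order (R = Rz(yaw) Ry(pitch) Rx(roll)).
In Python, from cell import ctrl gives the robot as it stands.
- The arm moves only by the tool apply_moves, never from a script. Its argument "motion" is a list of rows, each a list of 5 numbers: the shift along the tool's x, y, z in cm, then the turn about the tool's y in rad, then the finger opening in cm, from 0 to 8.54. In form: [[tx, ty, tz, roll, hand], ...]. A call has 1 to 20 rows; each row is the pose to reach, as a shift and turn from the pose commanded when the call began, along the tool's axes at that moment; what a row does not reach only later rows make up. A row lasts 1/8 s, in which the tool goes at most 62.5 mm and 10.7 degrees, less where a joint would pass 70% of its speed; a pose out of reach is approached as far as the arm can. A call with a gripper value outside its range is refused whole. The fingers move at their own pace and stop on an object; the grip force is fixed at half the most. Time passes only in rows, so rows that repeat a pose let the fingers close. It gives the time, the measured TCP pose, the force and the opening at its end, in the units of the state.
- ctrl.read_state(): the state, without advancing time (a new reading comes with each control period).
- ctrl.get_image(name): name is "side" or "top" or "wrist"; returns a dict with "image" (384x512x3 uint8, red, green, blue), "vfov" (degrees; the focal length in pixels is half the picture's height over the tangent of half this angle, whatever the lens; pixels are square), "cx", "cy" (the principal point, pixels), "extrinsics" (4x4, takes a point from world to camera coordinates); the wrist camera has in their place "tool_from_camera" (4x4, takes a point from camera to tool coordinates, whose origin is the TCP and whose axes are the tool frame's). Camera axes: x right, y up, looking along -z (the intrinsics and any distortion apply to the point x, -y, -z); pixel columns grow to the right and rows downward; lengths in mm; the calibration is good to about 2 mm. The wrist camera is an equidistant fisheye: a pixel r from the principal point sees the ray r / f radians off the axis. A picture is of the moment at which its call begins: read the wrist's pose just before it. There is no depth.
- ctrl.finish_job(): hands the job in, once; it reports no verdict.
Trained networks look in a picture, given as the dict that the camera call returned (one of the last four; its "shot" number tells which), for a name from the list of things; names that differ only in an ending like _2 or _b are one class to them, and where a whole thing is asked for, a point or a joint stands for the part that bears it (a point fixed in the world has none). Each returns a list of dicts, best first, with "confidence" (0 to 1); they miss things now and then, are a little off and sometimes report something else, mostly with a low value. They report only what shows in the picture. A call takes as long as a camera call. They do not tell look-alikes from the thing itself.
- ctrl.search_frame(picture, query): "location" ([x, y, z] in mm, in world coordinates, good to about 4 mm: the middle of the surface that is visible of it).
- ctrl.mark_of(picture, query): "location" ([x, y, z] in mm, in world coordinates, good to about 4 mm: a listed point, or the origin of a listed thing).
The state is a dict: "clock": time; "qpos": joint angles; "qd": joint speeds; "tau": joint torques, N m; "eef_pos": TCP position; "tool_rot": TCP orientation; "force": force on the tool from outside, world axes, zero at the start; "torque": the same for the moment, N m; "width": finger opening in mm.
Only numpy, scipy, OpenCV 4.12 (cv2) and the standard library are available. Lean on these libraries where they do the work, as an engineer would, in place of code of your own. Each camera call takes 0.05 s, during which the arm holds its last target.

TASK

Make up the two kits in the wooden trays, every tool standing upright on the floor of its own compartment. The tart kit goes in the tray with two compartments: the large ring cutter in its square compartment and the piping nozzle in the narrow one. The glazing kit goes in the tray with three compartments: the pastry brush in the long compartment, the small ring cutter in the square one and the chocolate stamp in the remaining small one.

Things in the scene. Friction and masses are not known exactly. Their poses are not given: they have to be found in the camera images.
- tart_tray: fixed low wooden tray with TWO compartments, outside 100 (x) by 156 (y) by 12 mm high; origin at the centre of its underside, z up. Floor 4 mm thick; rims and divider 4 mm wide, 8 mm above that floor. Square compartment: 92 by 92 mm, centre at x 0, y -28 mm in the tray's frame. Narrow compartment: 92 (x) by 52 (y) mm, centre at x 0, y +48 mm
- glaze_tray: fixed low wooden tray with THREE compartments, outside 142 (x) by 144 (y) by 12 mm; origin at the centre of its underside, z up. Floor 4 mm thick; rims and dividers 4 mm wide, 8 mm above it. Long compartment: 134 (x) by 56 (y) mm, centre at x 0, y +40 mm in the tray's frame. Square one: 76 by 76 mm, centre at x -29, y -30 mm. Small one: 54 (x) by 76 (y) mm, centre at x +40, y -30 mm
- large_ring_center (a point): large steel ring cutter (open ring with rolled top edge), 67 mm outside diameter, 28 mm high, 30 g, standing on the table; point on its axis half-way up, z up. Bystanders, all fixed: flat tools under 20 mm high nearer the robot; a lead's end, 34 mm high, at the right table edge; a wire rack, 30 mm, behind the trays; higher things well to the left
- small_ring_center (a point): small steel ring cutter, 53 mm outside diameter, 26 mm high, 30 g; point on its axis half-way up, z up
- nozzle_center (a point): steel piping nozzle, a cone 30 mm across at the foot and 40 mm high, standing point up, 20 g; point on its axis half-way up, z up
- brush_center (a point): teal pastry brush standing on its bristles, 85 mm long (its y axis) by 30 mm wide (its x axis) by 55 mm high, 60 g, with a grab handle along the top; grip it across its width, at any height (it is solid); point at its middle half-way up (27.5 mm above the foot), z up
- stamp_center (a point): chocolate stamp standing on its round brass head (34 mm across, 12 mm high) with a dark wooden handle above it, 60 mm high in all; the handle is widest, 27 mm across, from 40 to 50 mm above the foot; 80 g; point on its axis half-way up (30 mm above the foot), z up
Not all that is in view belongs to the job. What is shaped like the part that bears stamp_center but pink is not meant.

How it is judged (in metres and radians):
At the end, for the whole second after the job is handed in: Each of the five tools is at rest, upright (within 7 degrees) and on the floor (within 4 mm) of the compartment that the goal names for it, wholly between that compartment's walls (x of large_ring_center in the frame of tart_tray between -0.015 and 0.015 m and y of large_ring_center in the frame of tart_tray between -0.043 and -0.013 m and z of large_ring_center in the frame of tart_tray between 0.014 and 0.022 m and angle between each of large_ring_center, nozzle_center, brush_center, small_ring_center, stamp_center's own z axis and vertical below 0.12 rad and linear speed of each of large_ring, nozzle, brush, small_ring, stamp below 0.02 m/s and x of nozzle_center in the frame of tart_tray between -0.034 and 0.034 m and y of nozzle_center in the frame of tart_tray between 0.034 and 0.062 m and z of nozzle_center in the frame of tart_tray between 0.02 and 0.028 m and x of brush_center in the frame of glaze_tray between -0.028 and 0.028 m and y of brush_center in the frame of glaze_tray between 0.024 and 0.056 m and z of brush_center in the frame of glaze_tray between 0.0275 and 0.0355 m and x of small_ring_center in the frame of glaze_tray between -0.043 and -0.015 m and y of small_ring_center in the frame of glaze_tray between -0.044 and -0.016 m and z of small_ring_center in the frame of glaze_tray between 0.013 and 0.021 m and x of stamp_center in the frame of glaze_tray between 0.027 and 0.053 m and y of stamp_center in the frame of glaze_tray between -0.054 and -0.006 m and z of stamp_center in the frame of glaze_tray between 0.03 and 0.038 m); the robot touches nothing.
It also fails if it takes over 109 s, if anything falls off the work surface, if the arm or the gripper's body presses on something with over 40 N, if the wrist force passes 120 N, or if a joint passes its speed limit or range.

## Working session

There is one attempt and no reset: what is moved stays moved. The work goes in short steps, Python scripts to look and compute and a tool call to move; the robot and the scene stay as the last step left them, time stands still between calls to the robot, and variables do not carry over. Pictures are saved under pics/ and viewed, and the job is handed in when it is done.

Besides the shell and the picture viewer there is one more tool, called after "Emit:" as name([rows], argument=value, ...), one row to a line, values as JSON. apply_moves: Moves the arm, as the interface text tells. Its arguments: {"type":"object","properties":{"motion":{"type":"array","items":{"type":"array","items":{"type":"number"}}}},"required":["motion"]}

```bash
ls; mkdir -p pics; python3 - <<'E'
from cell import ctrl
import cv2
s=ctrl.read_state();print(s)
print([a for a in dir(ctrl) if a[0]!='_'], ctrl.grip_depth)
for n in ['side','top','wrist']:
    p=ctrl.get_image(n); cv2.imwrite(f'pics/{n}0.png',p['image'][:,:,::-1])
    print(n,{k:v for k,v in p.items() if k!='image'})
    for q in ['tart_tray','glaze_tray','large_ring_center','small_ring_center','nozzle_center','brush_center','stamp_center']:
        try: print(q,[([round(float(v)) for v in d['location']],round(d['confidence'],2)) for d in ctrl.mark_of(p,q)])
        except Exception as e: print(q,e)
E
```

```text
pics
{'clock': 0.0, 'qpos': array([ 1.26017708,  0.62934809,  0.03847377,  1.5184025 , -0.02700135,
        0.99630859, -0.01997425]), 'qd': array([-7.96361429e-04, -7.52853601e-04, -1.30632063e-03,  2.80189513e-05,
       -1.12071647e-03,  1.19244556e-03, -4.83745286e-05]), 'tau': array([ 1.82686788e-03, -5.63403583e+01,  1.22644454e+00, -1.93445832e+01,
        1.09101157e-02,  1.05500247e-02, -4.52715966e-06]), 'eef_pos': array([ 157.39992655, -629.98673909,  230.37738152]), 'tool_rot': array([-1.57084051,  0.00194712, -1.32597863]), 'force': array([-0.25543169,  0.77211666,  0.01130186]), 'torque': array([-0.00872912,  0.02913422,  0.01497237]), 'width': 85.76071286852286}
['MotionError', 'finish_job', 'get_image', 'grip_depth', 'mark_of', 'read_state', 'search_frame'] 18.700000000000003
side {'vfov': 49.63890515006312, 'cx': 252.10489557766223, 'cy': 190.64022472556647, 'extrinsics': array([[ 8.80282840e-01, -4.74168827e-01, -1.63108707e-02,
        -3.43481296e+02],
       [ 2.07272112e-01,  3.53416468e-01,  9.12214378e-01,
        -2.29369230e+02],
       [-4.26779091e-01, -8.
[... 1063 characters left out ...]
r [([429, 285, 23], 0.7)]
brush_center [([415, 177, 32], 0.84)]
stamp_center [([436, 47, 28], 0.71), ([375, 470, 31], 0.52)]
wrist {'vfov': 65.70646984690485, 'cx': 254.5004123085885, 'cy': 188.30225063777084, 'tool_from_camera': array([[ 9.99999903e-01, -4.13261586e-04, -1.55471444e-04,
        -7.97617487e-02],
       [-1.37623907e-05,  3.22768675e-01, -9.46477883e-01,
        -1.43002332e+02],
       [ 4.41324263e-04,  9.46477793e-01,  3.22768637e-01,
         8.23038739e+01],
       [ 0.00000000e+00,  0.00000000e+00,  0.00000000e+00,
         1.00000000e+00]]), 'shot': 3}
tart_tray []
glaze_tray []
large_ring_center []
small_ring_center []
nozzle_center []
brush_center []
stamp_center []
```

View pics/top0.png

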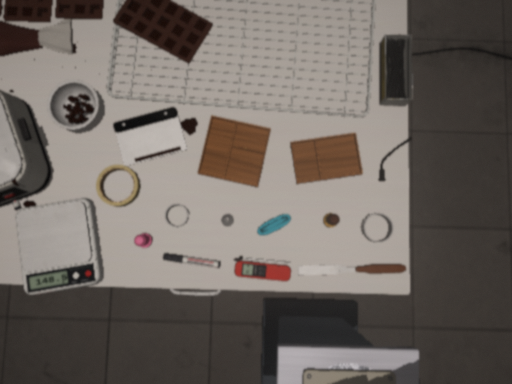

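View pics/side0.png

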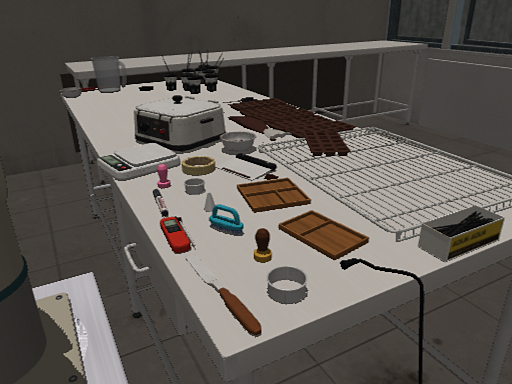

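View pics/wrist0.png

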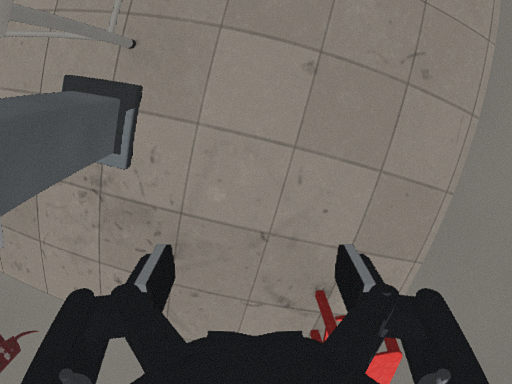

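```bash
cat > h.py <<'E'
import numpy as np, cv2
from cell import ctrl
def foc(p): return p['image'].shape[0]/2/np.tan(np.radians(p['vfov'])/2)
def ray(p,u,v):
    f=foc(p); d=np.array([(u-p['cx'])/f,-(v-p['cy'])/f,-1]); E=p['extrinsics']
    R=E[:3,:3]; return -R.T@E[:3,3], R.T@d
def onz(p,u,v,z):
    o,d=ray(p,u,v); return o+d*(z-o[2])/d[2]
def proj(p,X):
    E=p['extrinsics']; c=E[:3,:3]@np.array(X,float)+E[:3,3]; f=foc(p)
    return np.array([p['cx']+f*c[0]/-c[2], p['cy']-f*c[1]/-c[2]])
def crop(p,u0,v0,u1,v1,k,fn):
    im=p['image'][v0:v1,u0:u1,::-1]; cv2.imwrite(fn,cv2.resize(im,None,fx=k,fy=k,interpolation=cv2.INTER_CUBIC))
E
python3 - <<'E'
from h import *
p=ctrl.get_image('top')
crop(p,190,105,370,190,4,'pics/t1.png')
crop(p,130,195,400,260,3,'pics/t2.png')
for u,v in [(226,113)]:print(onz(p,u,v,30))
s=ctrl.get_image('side'); crop(s,170,160,370,310,4,'pics/s1.png')
E
```

```text
[673.68030668 292.04934983  30.        ]
```

View pics/t1.png

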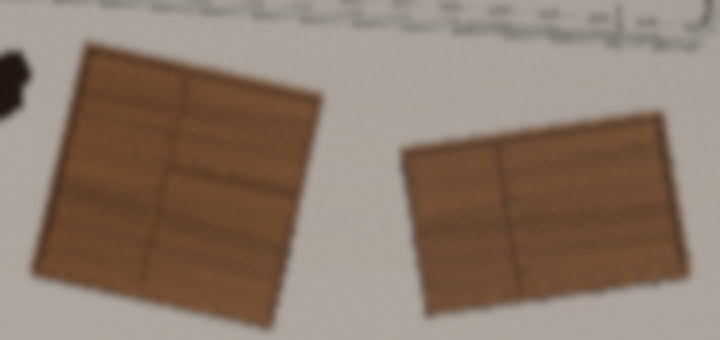

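View pics/t2.png

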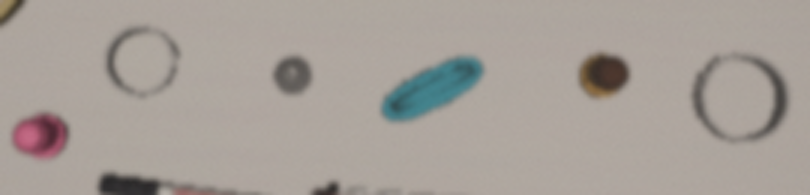

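View pics/s1.png

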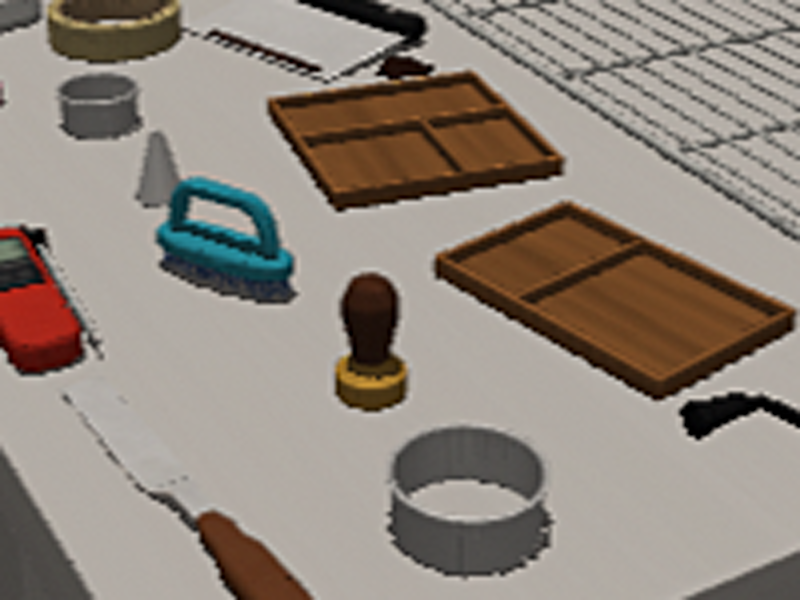

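```bash
cat > meas.py <<'E'
from h import *
from scipy.optimize import least_squares
import json
p=ctrl.get_image('top'); s=ctrl.get_image('side')
print('topcam',ray(p,0,0)[0],'side',ray(s,0,0)[0])
T=lambda L:[((u+.5)/4-.5+190,(v+.5)/4-.5+105) for u,v in L]
S=lambda L:[((u+.5)/4-.5+170,(v+.5)/4-.5+160) for u,v in L]
# order: (+x,+y),(+x,-y),(-x,-y),(-x,+y)
D={'tart':(100,156,T([(402,150),(661,113),(688,275),(427,316)]),S([(568,203),(794,316),(658,382),(437,262)])),
 'glaze':(142,144,T([(87,43),(321,96),(272,326),(33,272)]),S([(476,73),(562,160),(340,197),(270,100)]))}
for n,(a,b,t,sd) in D.items():
    C=[(a/2,b/2),(a/2,-b/2),(-a/2,-b/2),(-a/2,b/2)]
    for use in ('t','s','ts'):
        def r(q):
            o=[]
            c,si=np.cos(q[2]),np.sin(q[2])
            for i,(x,y) in enumerate(C):
                X=[q[0]+c*x-si*y,q[1]+si*x+c*y,12]
                if 't' in use:o+=list(proj(p,X)-t[i])
                if 's' in use:o+=list(proj(s,X)-sd[i])
            return o
        f=least_squares(r,[580,100,0]); print(n,use,f.x.round(3),'rms',np.sqrt(np.mean(f.fun**2)).round(2))
# masks: teal brush in top
hsv=cv2.cvtColor(p['image'],cv2.COLOR_RGB2HSV)
m=((hsv[...,0]>80)&(hsv[...,0]<105)&(hsv[...,1]>90)).astype(np.uint8)
cs,_=cv2.findContours(m,0,2); c=max(cs,key=cv2.contourArea); rr=cv2.minAreaRect(c); print('brush rect',rr)
W=np.array([onz(p,u,v,25)[:2] for u,v in cv2.boxPoints(rr)]);print(W.round(), np.linalg.norm(W-np.roll(W,1,0),axis=1).round())
e=W-np.roll(W,1,0);k=np.argmax(np.linalg.norm(e,axis=1));print('ctr',W.mean(0),'long dir deg',np.degrees(np.arctan2(e[k][1],e[k][0])))
T2=lambda u,v:((u+.5)/3-.5+130,(v+.5)/3-.5+195)
# rings: circle centre at top; rim z about 28/26 ; mid
print('large',onz(p,*T2(739,97),20),'small',onz(p,*T2(143,61),20),'nozzle',onz(p,*T2(293,74),15),'stamphandle',onz(p,*T2(609,74),45))
S2=lambda u,v:S([(u,v)])[0]
print('side large',onz(s,*S2(468,473),28),'small',onz(s,*S2(98,90),26),'nozzle tip',onz(s,*S2(157,135),40),'nozzle foot',onz(s,*S2(157,197),0),'stamp',onz(s,*S2(371,310),45), onz(s,*S2(371,385),6))
for z,uv in((28,(543,475)),(28,(392,475))): print(onz(s,*S2(*uv),z))
E
python3 meas.py
```

```text
topcam [ 381.94074265  218.70829499 1064.62986775] side [ 114.31865911 -526.93456887  429.61558595]
tart t [5.78853e+02 5.79570e+01 1.76000e-01] rms 0.58
tart s [5.77081e+02 5.10550e+01 1.64000e-01] rms 0.86
tart ts [5.79178e+02 5.55590e+01 1.71000e-01] rms 1.14
glaze t [ 5.90190e+02  2.71161e+02 -1.91000e-01] rms 0.73
glaze s [ 5.89279e+02  2.64327e+02 -1.91000e-01] rms 0.71
glaze ts [ 5.90866e+02  2.69736e+02 -1.90000e-01] rms 0.97
brush rect ((273.3999938964844, 224.30001831054688), (10.733125686645508, 34.435447692871094), 63.43495178222656)
[[413. 217.]
 [450. 148.]
 [429. 137.]
 [392. 205.]] [24. 78. 24. 78.]
ctr [421.09729203 176.57238212] long dir deg -61.93529799371661
large [421.4622406  -56.69397645  20.        ] small [436.3302213  394.65917652  20.        ] nozzle [429.84877821 281.42682586  15.        ] stamphandle [434.86446189  46.24118495  45.        ]
side large [418.59915688 -65.13597754  28.        ] small [434.47981809 387.39147469  26.        ] nozzle tip [428.63985445 276.81704638  40.        ] nozzle foot [427.12182791 279.26157131   0.        ] stamp [433.88295955  40.36277093  45.        ] [432.90174615  39.12372916   6.        ]
[443.93311712 -81.05493997  28.        ]
[391.41280057 -51.23064728  28.        ]
```

```bash
cat >> h.py <<'E'
from scipy.spatial.transform import Rotation as Ro
def toolR(s=None):
    s=s or ctrl.read_state(); return Ro.from_euler('xyz',s['tool_rot']).as_matrix()
def rel(wps):
    """wps: list of (x,y,z,yaw) -> tool shifts cm, roll"""
    s=ctrl.read_state(); R=toolR(s); y0=s['tool_rot'][2]
    print('at',s['eef_pos'].round(1),s['tool_rot'].round(3),'w',round(s['width'],1),'t',round(s['clock'],2),'F',s['force'].round(1))
    for w in wps:
        d=R.T@(np.array(w[:3])-s['eef_pos'])/10
        dy=-(w[3]-y0); dy=(dy+np.pi)%(2*np.pi)-np.pi
        print(w,'->',d.round(2),'roll',round(dy,3))
TART=(579,56.5,.173); GLAZE=(590.5,270,-.19)
def tray(t,x,y):
    c,s=np.cos(t[2]),np.sin(t[2]); return (t[0]+c*x-s*y, t[1]+s*x+c*y)
E
python3 - <<'E'
from h import *
rel([(300,-450,230,-1.326),(420,-280,220,-.6),(420,-100,200,.17),(420,-59,150,.17)])
E
```

```text
at [ 157.6 -630.6  231.3] [-1.571 -0.    -1.326] w 85.5 t 1.4 F [-0.3  1.   1.1]
(300, -450, 230, -1.326) -> [-14.07   0.13  18.2 ] roll -0.0
(420, -280, 220, -0.6) -> [-27.66   1.13  33.96] roll -0.726
(420, -100, 200, 0.17) -> [-45.12   3.13  38.32] roll -1.496
(420, -59, 150, 0.17) -> [-49.1    8.13  39.31] roll -1.496
```

Emit:
apply_moves([
  [-3.5, 0, 4.5, 0, 8.54],
  [-7, 0.1, 9, -0.1, 8.54],
  [-10.5, 0.1, 13.6, -0.25, 8.54],
  [-14, 0.1, 18.2, -0.4, 8.54],
  [-17.5, 0.3, 22.2, -0.55, 8.54],
  [-21, 0.6, 26.2, -0.7, 8.54],
  [-24.4, 0.9, 30.1, -0.85, 8.54],
  [-27.7, 1.1, 34, -1.0, 8.54],
  [-32, 1.6, 35, -1.15, 8.54],
  [-36.4, 2.1, 36.1, -1.3, 8.54],
  [-40.8, 2.6, 37.2, -1.4, 8.54],
  [-45.1, 3.1, 38.3, -1.5, 8.54],
  [-49.1, 6, 39.3, -1.5, 8.54],
  [-49.1, 8.1, 39.3, -1.5, 8.54],
  [-49.1, 8.1, 39.3, -1.5, 8.54],
])

```text
clock: 3.28
eef_pos: [419.0, -58.6, 149.6]
tool_rot: [-1.57, 0.003, 0.175]
force: [0.6, 0.0, -0.0]
width: 85.1
```

```bash
cat >> h.py <<'E'
def wrist(fn=None):
    s=ctrl.read_state(); p=ctrl.get_image('wrist'); p['R']=toolR(s); p['t']=s['eef_pos']
    if fn: cv2.imwrite(fn,p['image'][:,:,::-1])
    return p
def wz(p,u,v,z):
    f=foc(p); a=np.array([u-p['cx'],v-p['cy']]); r=np.hypot(*a); th=r/f
    dc=np.array([np.sin(th)*a[0]/max(r,1e-9),-np.sin(th)*a[1]/max(r,1e-9),-np.cos(th)])
    M=p['tool_from_camera']; o=p['R']@M[:3,3]+p['t']; d=p['R']@(M[:3,:3]@dc)
    return (o+d*(z-o[2])/d[2])
def wproj(p,X):
    M=p['tool_from_camera']; c=M[:3,:3].T@(p['R'].T@(np.array(X,float)-p['t'])-M[:3,3]); f=foc(p)
    n=np.hypot(c[0],c[1]); th=np.arctan2(n,-c[2]); return np.array([p['cx']+f*th*c[0]/n,p['cy']-f*th*c[1]/n])
E
python3 - <<'E'
from h import *
rel([(420,-59,150,.17)])
p=wrist('pics/w1.png')
for q in ['large_ring_center','tart_tray','stamp_center']: print(q,[(d['location'],d['confidence']) for d in ctrl.mark_of(p,q)])
E
```

```text
at [419.  -58.6 149.6] [-1.57   0.003  0.175] w 85.1 t 3.27 F [ 0.6  0.  -0. ]
(420, -59, 150, 0.17) -> [ 0.09 -0.05 -0.05] roll 0.005
large_ring_center []
tart_tray [([579.1, 56.7, 2.0], 0.77)]
stamp_center [([437.9, 47.4, 30.4], 0.56)]
```

View pics/w1.png

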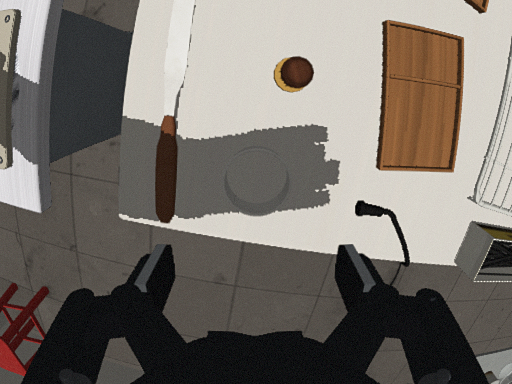

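```bash
python3 - <<'E'
from h import *
import pickle
p=wrist(); pickle.dump(p,open('w1.pkl','wb'))
im=p['image'][130:230,205:310,::-1]; im=cv2.convertScaleAbs(cv2.resize(im,None,fx=5,fy=5,interpolation=cv2.INTER_CUBIC),alpha=2.2,beta=-100); 
# overlay
th=np.linspace(0,2*np.pi,60)
for c,z,col in (((420,-59),28,(0,0,255)),((420,-59),0,(0,255,0))):
    for a in th:
        u,v=wproj(p,(c[0]+33.5*np.cos(a),c[1]+33.5*np.sin(a),z)); cv2.circle(im,(int((u-205+.5)*5),int((v-130+.5)*5)),2,col,-1)
cv2.imwrite('pics/w1c.png',im)
im=p['image'][0:200,250:490,::-1].copy(); im=cv2.resize(im,None,fx=3,fy=3)
cv2.imwrite('pics/w1d.png',im)
E
```

```text
(no output)
```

View pics/w1c.png

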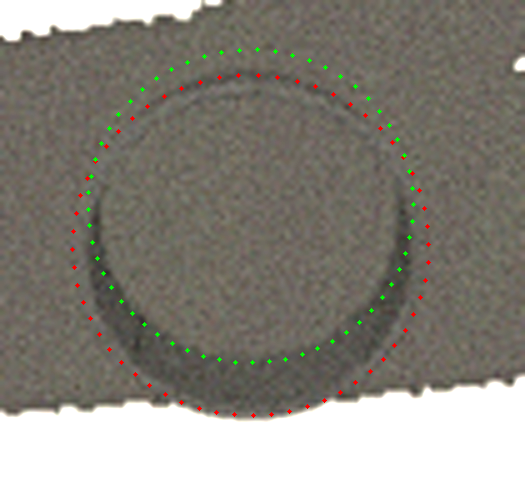

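View pics/w1d.png

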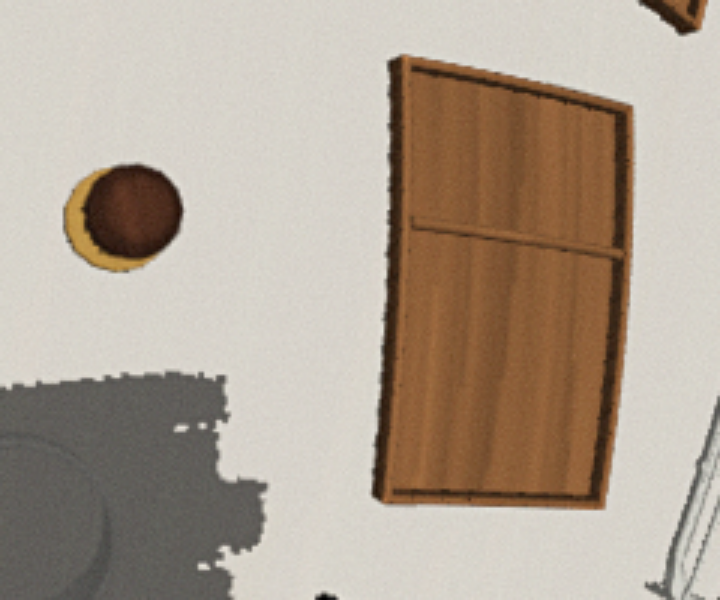

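```bash
python3 - <<'E'
from h import *
import pickle
from scipy.optimize import least_squares
p=pickle.load(open('w1.pkl','rb'))
px=[((u+.5)/3-.5+250,(v+.5)/3-.5) for u,v in [(632,107),(604,507),(385,500),(404,57)]]
C=[(50,78),(50,-78),(-50,-78),(-50,78)]
def r(q):
    c,s=np.cos(q[2]),np.sin(q[2]); return np.concatenate([wproj(p,(q[0]+c*x-s*y,q[1]+s*x+c*y,12))-px[i] for i,(x,y) in enumerate(C)])
f=least_squares(r,[579,56,.17]); print(f.x,f.fun.round(1))
u=lambda a,b:((a+.5)/3-.5+250,(b+.5)/3-.5)
print('stamp handle',wz(p,*u(134,211),50),'brass',wz(p,*u(117,219),6))
rel([(420,-59,60,.173),(420,-59,8,.173)])
E
```

```text
[5.80144455e+02 5.69423728e+01 1.74807824e-01] [ 1.1 -0.8  0.7  0.9 -0.5  1.5 -0.4 -1.6]
stamp handle [434.20898867  44.85758273  50.        ] brass [434.61704074  45.24602845   6.        ]
at [420.5 -59.7 151.1] [-1.571 -0.002  0.172] w 85.5 t 3.52 F [-0.1 -0.1  0.3]
(420, -59, 60, 0.173) -> [-0.06  9.11  0.08] roll -0.001
(420, -59, 8, 0.173) -> [-0.07 14.31  0.09] roll -0.001
```

Emit:
apply_moves([
  [0, 4, 0, 0, 8.54],
  [0, 8, 0, 0, 8.54],
  [0, 11, 0, 0, 8.54],
  [0, 13, 0, 0, 8.54],
  [0, 14.2, 0, 0, 8.54],
  [0, 14.2, 0, 0, 8.54],
  [0, 14.2, 0, 0, 7.5],
  [0, 14.2, 0, 0, 6.2],
  [0, 14.2, 0, 0, 6.2],
  [0, 14.2, 0, 0, 6.2],
  [0, 14.2, 0, 0, 6.2],
  [0, 14.2, 0, 0, 6.2],
])

```text
clock: 5.03
eef_pos: [420.5, -59.3, 9.9]
tool_rot: [-1.573, -0.002, 0.174]
force: [-2.1, -0.1, 12.7]
width: 63.7
```

```bash
python3 - <<'E'
from h import *
p=wrist('pics/w2.png')
rel([(420,-59,8,.173)])
s=ctrl.get_image('side'); crop(s,200,150,360,310,4,'pics/s2.png')
E
```

```text
at [420.5 -59.4   9.9] [-1.573 -0.002  0.174] w 63.6 t 5.08 F [-1.9 -0.6 12.4]
(420, -59, 8, 0.173) -> [-0.05  0.19  0.04] roll 0.001
```

View pics/w2.png

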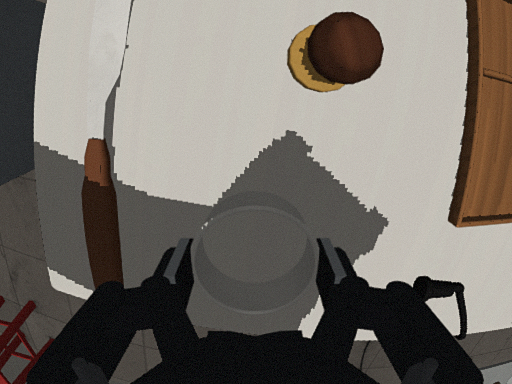

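View pics/s2.png

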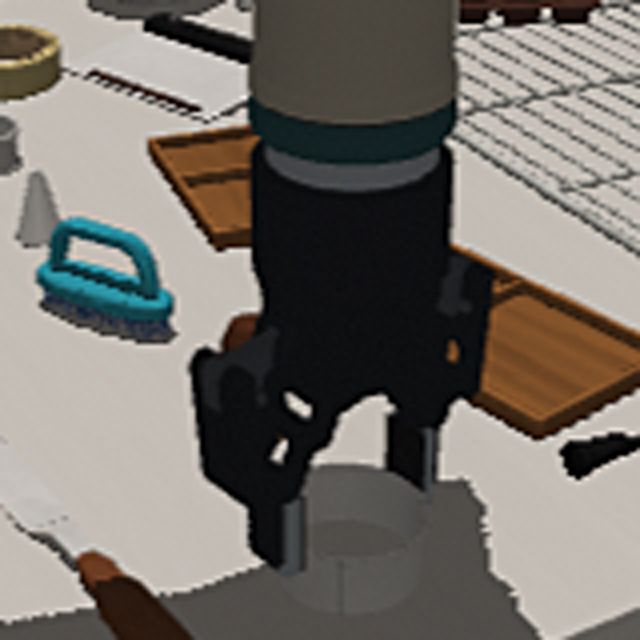

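```bash
sed -i 's/^TART=.*/TART=(579.7,57,.174); GLAZE=(590.5,270,-.19)/' h.py; python3 - <<'E'
from h import *
x,y=tray(TART,0,-28)
rel([(420,-59,70,.174),(x,y,70,.174),(x,y,15,.174)])
E
```

```text
at [420.5 -59.4   9.9] [-1.573 -0.002  0.174] w 63.7 t 5.12 F [-1.4  0.7 12.4]
(420, -59, 70, 0.174) -> [-0.03 -6.01  0.03] roll -0.0
(np.float64(584.547453076613), np.float64(29.422795669792144), 70, 0.174) -> [17.7  -5.98  5.9 ] roll -0.0
(np.float64(584.547453076613), np.float64(29.422795669792144), 15, 0.174) -> [17.69 -0.48  5.91] roll -0.0
```

Emit:
apply_moves([
  [0, -1, 0, 0, 6.2],
  [0, -3.5, 0, 0, 6.2],
  [0, -7, 0, 0, 6.2],
  [3, -8, 1, 0, 6.2],
  [6.5, -8, 2.2, 0, 6.2],
  [10, -8, 3.3, 0, 6.2],
  [13.5, -8, 4.5, 0, 6.2],
  [16.2, -7.5, 5.4, 0, 6.2],
  [17.7, -6, 5.9, 0, 6.2],
  [17.7, -5, 5.9, 0, 6.2],
  [17.7, -5, 5.9, 0, 6.2],
])

```text
clock: 6.5
eef_pos: [581.7, 28.6, 57.0]
tool_rot: [-1.572, 0.004, 0.174]
force: [-0.4, -0.4, -0.3]
width: 63.8
```

```bash
python3 - <<'E'
from h import *
p=wrist('pics/w3.png')
x,y=tray(TART,0,-28)
rel([(x,y,15,.174)])
s=ctrl.get_image('side'); crop(s,200,130,400,280,4,'pics/s3.png')
E
```

```text
at [582.3  28.7  57.6] [-1.571  0.003  0.174] w 63.3 t 6.55 F [-0.5 -0.7 -0.1]
(np.float64(584.547453076613), np.float64(29.422795669792144), 15, 0.174) -> [0.25 4.26 0.03] roll -0.0
```

View pics/w3.png

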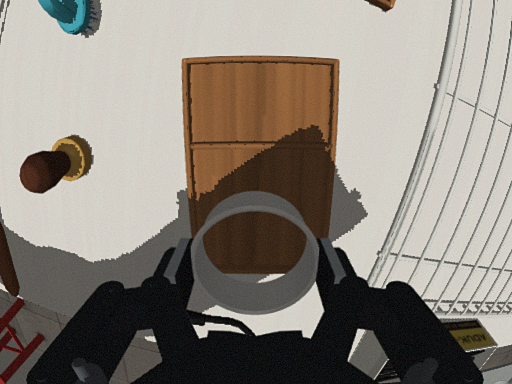

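View pics/s3.png

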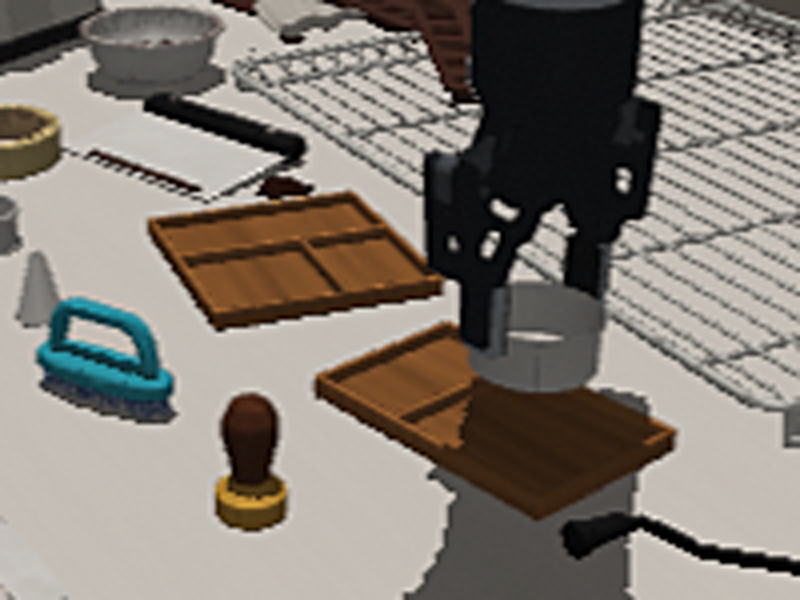

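Emit:
apply_moves([
  [0.2, 1.5, 0, 0, 6.2],
  [0.2, 3, 0, 0, 6.2],
  [0.2, 3.9, 0, 0, 6.2],
  [0.2, 4.3, 0, 0, 6.2],
  [0.2, 4.3, 0, 0, 6.2],
  [0.2, 4.3, 0, 0, 6.2],
])

```text
clock: 7.35
eef_pos: [586.2, 30.2, 15.6]
tool_rot: [-1.571, -0.001, 0.174]
force: [-0.3, 0.0, -0.2]
width: 63.8
```

Emit:
apply_moves([
  [-0.1, 0.1, 0, 0, 6.2],
  [-0.1, 0.1, 0, 0, 6.2],
  [-0.1, 0.1, 0, 0, 7.4],
  [-0.1, 0.1, 0, 0, 8.0],
  [-0.1, 0.1, 0, 0, 8.0],
  [-0.1, 0.1, 0, 0, 8.0],
  [-0.1, -2, 0, 0, 8.0],
  [-0.1, -6, 0, 0, 8.0],
  [-0.1, -10, 0, 0, 8.0],
  [-0.1, -12, 0, 0, 8.0],
])

```text
clock: 8.6
eef_pos: [586.1, 30.4, 138.6]
tool_rot: [-1.571, -0.004, 0.174]
force: [-0.1, 0.2, -0.2]
width: 80.1
```

```bash
python3 - <<'E'
from h import *
p=wrist('pics/w4.png')
x,y=tray(TART,0,-28)
im=p['image'][:,:,::-1].copy()
for z in (4,32):
    for a in np.linspace(0,6.28,60):
        u,v=wproj(p,(x+33.5*np.cos(a),y+33.5*np.sin(a),z)); cv2.circle(im,(int(u),int(v)),0,(0,0,255) if z>9 else (0,255,0),-1)
cv2.imwrite('pics/w4c.png',cv2.resize(im[100:300,150:370],None,fx=3,fy=3))
rel([(x,y,120,.174),(429,283,130,.174),(435,45,130,.174)])
E
```

```text
at [587.   30.5 140. ] [-1.571 -0.006  0.174] w 79.8 t 8.65 F [-0.1  0.6  1. ]
(np.float64(584.547453076613), np.float64(29.422795669792144), 120, 0.174) -> [-0.27  2.   -0.06] roll -0.0
(429, 283, 130, 0.174) -> [-11.19   0.91  27.61] roll -0.0
(435, 45, 130, 0.174) -> [-14.72   0.9    4.06] roll -0.0
```

View pics/w4c.png

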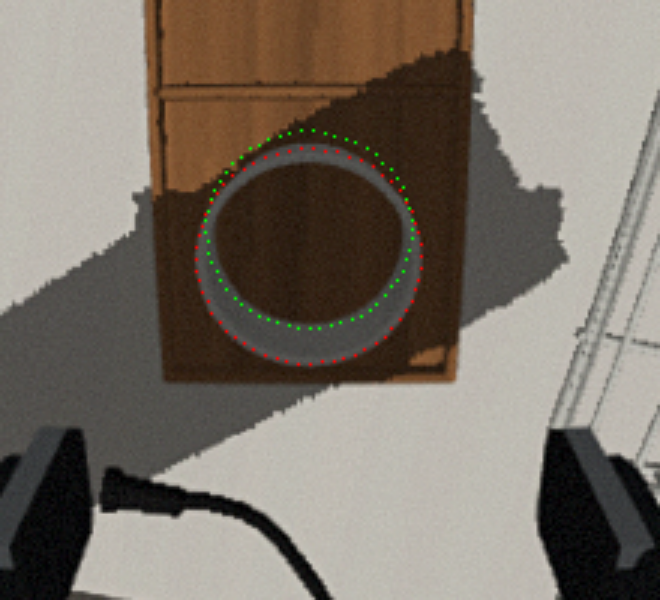

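Emit:
apply_moves([
  [-1.5, 0, 3.5, 0, 6],
  [-3, 0, 7, 0, 5],
  [-4.6, 0, 11, 0, 5],
  [-6.2, 0, 15, 0, 5],
  [-7.8, 0, 19, 0, 5],
  [-9.4, 0, 23, 0, 5],
  [-10.8, 0, 26.6, 0, 5],
  [-11.2, 0, 27.6, 0, 5],
  [-11.2, 0, 27.6, 0, 5],
])

```text
clock: 9.78
eef_pos: [426.7, 282.0, 134.9]
tool_rot: [-1.572, 0.001, 0.175]
force: [0.2, -0.2, 0.4]
width: 49.8
```

```bash
python3 - <<'E'
from h import *
p=wrist('pics/w5.png')
im=p['image'][:,:,::-1].copy()
x,y=429,283
for a in np.linspace(0,6.28,40):
    u,v=wproj(p,(x+15*np.cos(a),y+15*np.sin(a),0)); cv2.circle(im,(int(u),int(v)),0,(0,255,0),-1)
u,v=wproj(p,(x,y,40)); cv2.circle(im,(int(u),int(v)),0,(0,0,255),-1)
cv2.imwrite('pics/w5c.png',cv2.resize(im[0:300,120:390],None,fx=2,fy=2))
rel([(x,y,60,.174),(x,y,4,.174)])
E
```

```text
at [427.3 281.  134.9] [-1.572e+00  1.000e-03  1.730e-01] w 49.8 t 9.82 F [ 0.7 -0.5  0. ]
(429, 283, 60, 0.174) -> [0.2  7.49 0.18] roll -0.001
(429, 283, 4, 0.174) -> [ 0.21 13.09  0.19] roll -0.001
```

View pics/w5c.png

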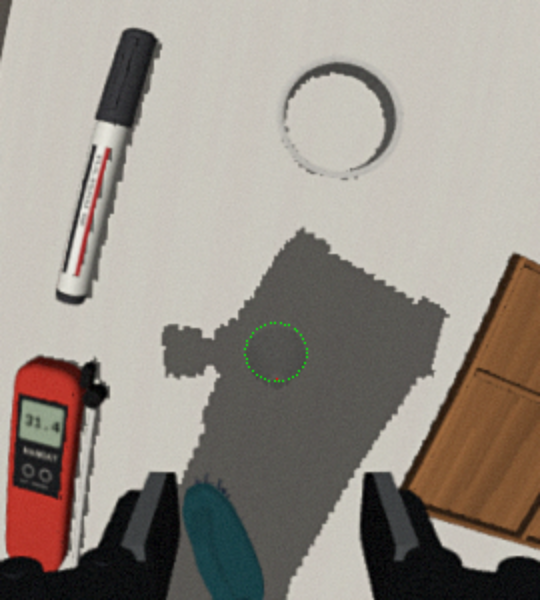

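```bash
python3 - <<'E'
from h import *
p=wrist()
im=p['image'][130:240,200:320,::-1]; im=cv2.convertScaleAbs(cv2.resize(im,None,fx=5,fy=5,interpolation=cv2.INTER_CUBIC),alpha=3,beta=-150)
x,y=429,283
for a in np.linspace(0,6.28,40):
    u,v=wproj(p,(x+15*np.cos(a),y+15*np.sin(a),0)); cv2.circle(im,(int((u-200+.5)*5),int((v-130+.5)*5)),2,(0,255,0),-1)
cv2.imwrite('pics/w5d.png',im)
print('small ring', wz(p,342/2+120,118/2,26))
E
```

```text
small ring [437.16123273 394.83130932  26.        ]
```

View pics/w5d.png

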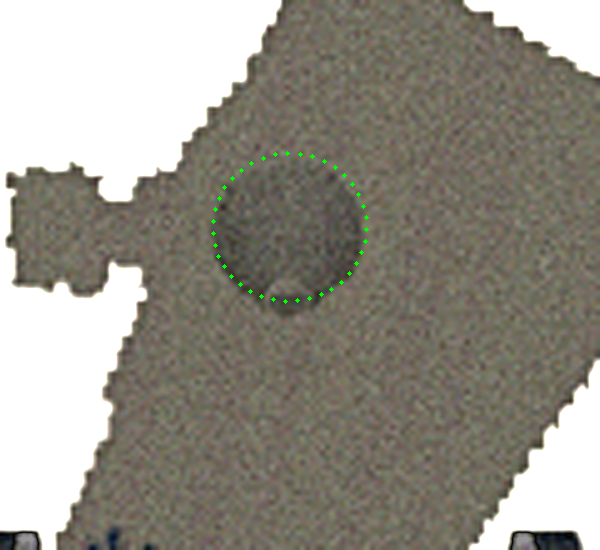

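Emit:
apply_moves([
  [0.2, 4, 0.15, 0, 5],
  [0.2, 8, 0.15, 0, 5],
  [0.2, 11, 0.15, 0, 5],
  [0.2, 12.5, 0.15, 0, 5],
  [0.2, 13, 0.15, 0, 5],
  [0.2, 13, 0.15, 0, 5],
  [0.2, 13, 0.15, 0, 3.5],
  [0.2, 13, 0.15, 0, 2],
  [0.2, 13, 0.15, 0, 1],
  [0.2, 13, 0.15, 0, 1],
  [0.2, 13, 0.15, 0, 1],
  [0.2, 13, 0.15, 0, 1],
])

```text
clock: 11.38
eef_pos: [429.1, 284.5, 6.4]
tool_rot: [-1.57, -0.002, 0.174]
force: [0.1, -0.0, 5.8]
width: 21.5
```

Emit:
apply_moves([
  [0, -0.5, 0, 0, 1],
  [0, -2, 0, 0, 1],
  [0, -5, 0, 0, 1],
  [0, -8, 0, 0, 1],
  [0, -10, 0, 0, 1],
  [0, -10, 0, 0, 1],
])

```text
clock: 12.12
eef_pos: [429.5, 284.8, 107.3]
tool_rot: [-1.569, -0.003, 0.174]
force: [-0.7, -0.4, 0.2]
width: 21.7
```

```bash
python3 - <<'E'
from h import *
p=wrist('pics/w6.png')
x,y=tray(TART,0,48)
rel([(x,y,100,.174),(x,y,60,.174)])
s=ctrl.get_image('side'); crop(s,130,90,330,240,4,'pics/s6.png')
E
```

```text
at [429.  284.2 106.2] [-1.57  -0.002  0.173] w 21.4 t 12.18 F [ 0.9 -0.4 -0.2]
(np.float64(571.390080440092), np.float64(104.27520742321346), 100, 0.174) -> [ 10.91   0.62 -20.18] roll -0.001
(np.float64(571.390080440092), np.float64(104.27520742321346), 60, 0.174) -> [ 10.91   4.62 -20.18] roll -0.001
```

View pics/w6.png

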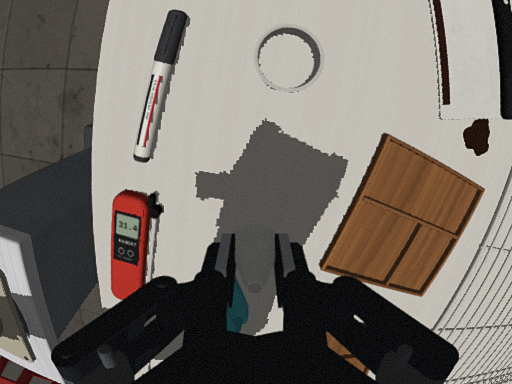

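View pics/s6.png

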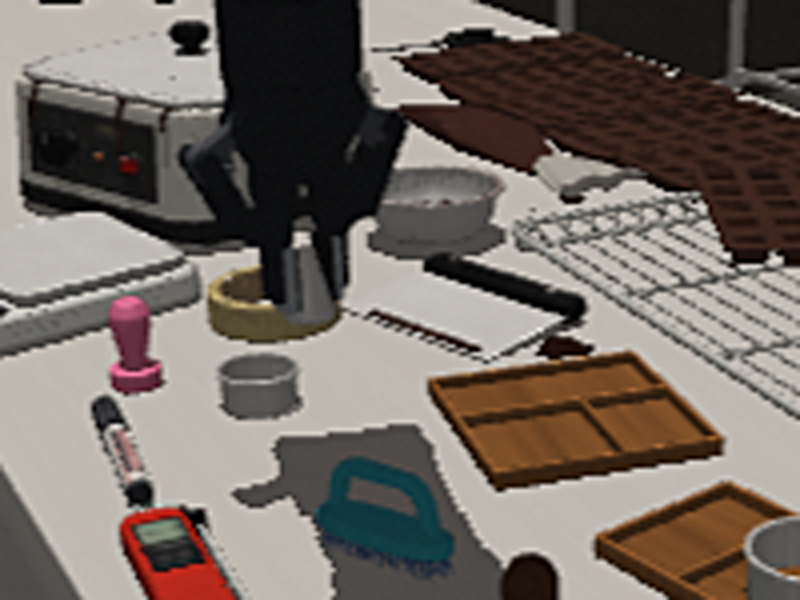

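```bash
cat >> h.py <<'E'
from scipy.optimize import least_squares
def fit(p,a,b,px,q0):
    C=[(a/2,b/2),(a/2,-b/2),(-a/2,-b/2),(-a/2,b/2)]
    def r(q):
        c,s=np.cos(q[2]),np.sin(q[2]); return np.concatenate([wproj(p,(q[0]+c*x-s*y,q[1]+s*x+c*y,12))-px[i] for i,(x,y) in enumerate(C)])
    f=least_squares(r,q0); return f.x.round(3),f.fun.round(1)
E
python3 - <<'E'
from h import *
p=wrist()
print(fit(p,142,144,[(484,189),(421,296),(322,268),(386,134)],[590,270,-.19]))
E
```

```text
(array([ 5.86852e+02,  2.71423e+02, -1.85000e-01]), array([ 1.9, -1. ,  1. ,  1.2, -2.9,  2.6,  1.4, -1.4]))
```

Emit:
apply_moves([
  [1.2, 0, -3, 0, 1],
  [3, 0, -6.5, 0, 1],
  [4.8, 0, -10, 0, 1],
  [6.6, 0, -13.5, 0, 1],
  [8.4, 0, -16.5, 0, 1],
  [10, 0, -19, 0, 1],
  [10.9, 1, -20.2, 0, 1],
  [10.9, 3, -20.2, 0, 1],
  [10.9, 4.5, -20.2, 0, 1],
  [10.9, 4.5, -20.2, 0, 1],
])

```text
clock: 13.52
eef_pos: [568.7, 105.2, 58.5]
tool_rot: [-1.57, 0.004, 0.177]
force: [0.4, 0.3, 0.3]
width: 21.5
```

```bash
python3 - <<'E'
from h import *
p=wrist('pics/w7.png')
x,y=tray(TART,0,48)
rel([(x,y,11,.174)])
E
```

```text
at [569.6 105.3  59.5] [-1.57   0.002  0.176] w 21.5 t 13.57 F [ 0.2 -1.1 -0.4]
(np.float64(571.390080440092), np.float64(104.27520742321346), 11, 0.174) -> [ 0.17  4.85 -0.13] roll 0.002
```

View pics/w7.png

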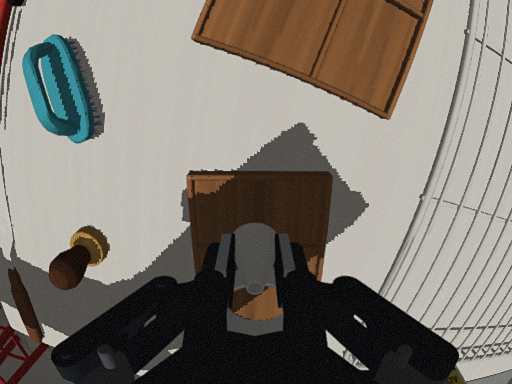

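Emit:
apply_moves([
  [0.1, 1.5, -0.1, 0, 1],
  [0.1, 3, -0.1, 0, 1],
  [0.1, 4.2, -0.1, 0, 1],
  [0.1, 4.8, -0.1, 0, 1],
  [0.1, 4.8, -0.1, 0, 1],
  [0.1, 4.8, -0.1, 0, 1],
])

```text
clock: 14.32
eef_pos: [572.4, 103.5, 12.7]
tool_rot: [-1.571, -0.001, 0.174]
force: [-0.5, -0.0, 0.2]
width: 21.7
```

Emit:
apply_moves([
  [0, 0.15, 0, 0, 1],
  [0, 0.15, 0, 0, 1],
  [0, 0.15, 0, 0, 2.4],
  [0, 0.15, 0, 0, 3.6],
  [0, 0.15, 0, 0, 4.5],
  [0, 0.15, 0, 0, 4.5],
  [0, -2, 0, 0, 4.5],
  [0, -6, 0, 0, 4.5],
  [0, -10, 0, 0, 4.5],
  [0, -12, 0, 0, 4.5],
])

```text
clock: 15.58
eef_pos: [573.2, 103.9, 135.6]
tool_rot: [-1.57, -0.004, 0.174]
force: [0.2, -0.1, -0.4]
width: 44.9
```

```bash
python3 - <<'E'
from h import *
p=wrist('pics/w8.png')
rel([(421,176.5,140,.489)])
E
```

```text
at [574.  104.1 137. ] [-1.571 -0.006  0.174] w 45.1 t 15.62 F [ 0.8 -0.2  1.7]
(421, 176.5, 140, 0.489) -> [-13.81  -0.39   9.78] roll -0.315
```

View pics/w8.png

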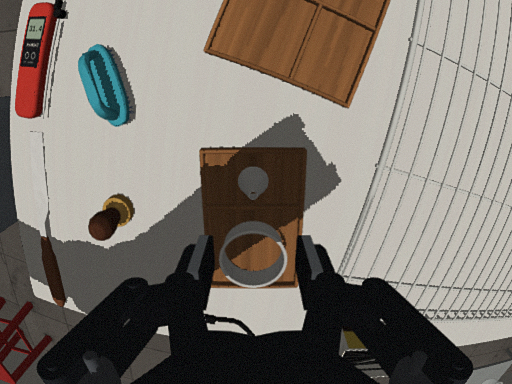

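Emit:
apply_moves([
  [-3, -0.3, 2, -0.1, 6],
  [-6.5, -0.8, 4.5, -0.2, 6],
  [-10, -1.5, 7, -0.3, 6],
  [-13, -1.5, 9.2, -0.31, 6],
  [-13.8, -1.5, 9.8, -0.31, 6],
  [-13.8, -1.5, 9.8, -0.31, 6],
])

```text
clock: 16.38
eef_pos: [419.4, 175.7, 147.1]
tool_rot: [-1.571, 0.0, 0.485]
force: [0.2, -0.1, -0.3]
width: 59.9
```

```bash
python3 - <<'E'
from h import *
rel([(421,176.5,60,.489)])
p=wrist('pics/w9.png')
im=p['image'][:,:,::-1].copy()
def box(x,y,yaw,a,b,z,col):
    c,s=np.cos(yaw),np.sin(yaw)
    P=[wproj(p,(x+c*i-s*j,y+s*i+c*j,z))*3+1 for i,j in((a/2,b/2),(a/2,-b/2),(-a/2,-b/2),(-a/2,b/2))]
    cv2.polylines(big,[np.array(P,int)],True,col,1)
big=cv2.resize(im,None,fx=3,fy=3)
box(421,176.5,.489,30,85,20,(0,0,255));box(421,176.5,.489,30,85,0,(0,255,0))
cv2.imwrite('pics/w9c.png',big[150:750,400:1200])
E
```

```text
at [419.4 175.7 147.1] [-1.571  0.     0.485] w 59.9 t 16.38 F [ 0.2 -0.1 -0.3]
(421, 176.5, 60, 0.489) -> [ 0.18  8.71 -0.  ] roll -0.004
```

View pics/w9c.png

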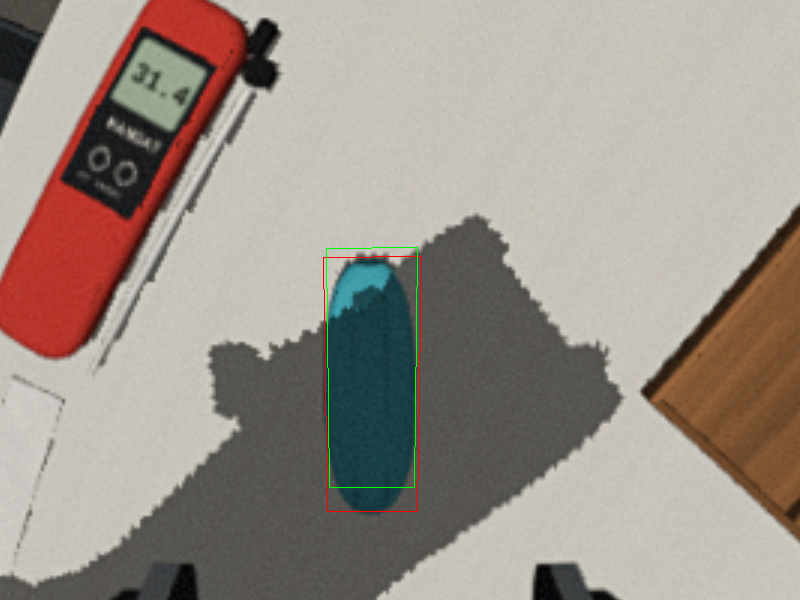

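Emit:
apply_moves([
  [0.15, 4, 0, 0, 6],
  [0.15, 8, 0, 0, 6],
  [0.15, 11.5, 0, 0, 6],
  [0.15, 13, 0, 0, 6],
  [0.15, 13.5, 0, 0, 6],
  [0.15, 13.5, 0, 0, 5],
  [0.15, 13.5, 0, 0, 3.5],
  [0.15, 13.5, 0, 0, 2],
  [0.15, 13.5, 0, 0, 2],
  [0.15, 13.5, 0, 0, 2],
  [0.15, 13.5, 0, 0, 2],
])

```text
clock: 17.8
eef_pos: [421.2, 176.6, 13.3]
tool_rot: [-1.571, -0.002, 0.483]
force: [-1.3, -0.5, 5.3]
width: 26.7
```

```bash
python3 - <<'E'
from h import *
x,y=tray(GLAZE,0,40)
rel([(421,176,100,.489),(x,y,100,-.19+np.pi/2)])
E
```

```text
at [421.2 176.6  13.3] [-1.571 -0.002  0.483] w 26.7 t 17.8 F [-1.3 -0.5  5.3]
(421, 176, 100, 0.489) -> [-0.03 -8.67 -0.05] roll -0.006
(np.float64(598.05435579906), np.float64(309.2801694046908), 100, 1.3807963267948966) -> [21.84 -8.63  3.52] roll -0.897
```

Emit:
apply_moves([
  [0, -1, 0, 0, 2],
  [0, -4, 0, 0, 2],
  [0, -8, 0, 0, 2],
  [2.5, -10, 0.4, -0.1, 2],
  [6, -10, 1, -0.25, 2],
  [10, -10, 1.6, -0.4, 2],
  [14, -10, 2.2, -0.55, 2],
  [18, -10, 2.9, -0.7, 2],
  [20.8, -10, 3.3, -0.85, 2],
  [21.8, -10, 3.5, -0.9, 2],
  [21.8, -10, 3.5, -0.9, 2],
  [21.8, -10, 3.5, -0.9, 2],
])

```text
clock: 19.3
eef_pos: [596.6, 308.3, 112.7]
tool_rot: [-1.57, 0.001, 1.383]
force: [-0.8, 0.4, -0.2]
width: 26.1
```

```bash
python3 - <<'E'
from h import *
x,y=tray(GLAZE,0,40)
rel([(x,y,18,-.19+np.pi/2)])
p=wrist('pics/w10.png')
E
```

```text
at [596.6 308.3 112.7] [-1.570e+00  1.000e-03  1.383e+00] w 26.1 t 19.3 F [-0.8  0.4 -0.2]
(np.float64(598.05435579906), np.float64(309.2801694046908), 18, 1.3807963267948966) -> [ 0.12  9.47 -0.13] roll 0.003
```

View pics/w10.png

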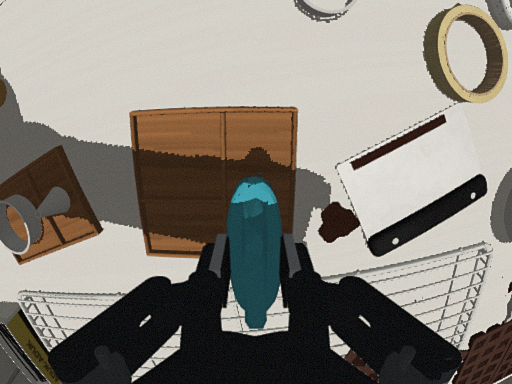

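```bash
python3 - <<'E'
from h import *
p=wrist(); crop(p,110,90,330,275,3,'pics/w10c.png')
E
```

```text
(no output)
```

View pics/w10c.png

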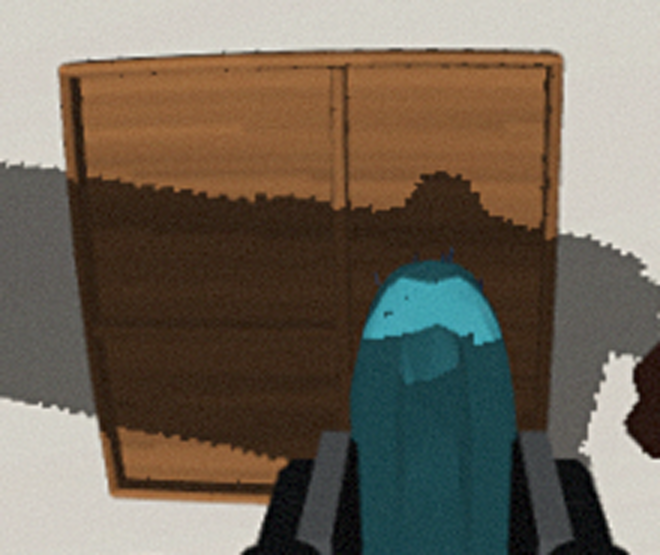

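```bash
python3 - <<'E'
from h import *
p=wrist()
k=lambda u,v:((u+.5)/3-.5+110,(v+.5)/3-.5+90)
px=[k(61,66),k(562,54),k(112,497),k(340,62)]; C=[(-71,-72),(-71,72),(71,-72),(-71,10)]
def r(q):
    c,s=np.cos(q[2]),np.sin(q[2]); return np.concatenate([wproj(p,(q[0]+c*x-s*y,q[1]+s*x+c*y,12))-px[i] for i,(x,y) in enumerate(C)])
f=least_squares(r,[590,270,-.19]); print(f.x.round(3),f.fun.round(1))
g=f.x
rel([])
for G in (GLAZE,g):
    x,y=tray(G,0,40); rel([(x,y,18,-.19+np.pi/2)])
E
```

```text
[ 5.91072e+02  2.72035e+02 -1.91000e-01] [-0.9  0.5  1.5  1.1 -0.3  1.1 -0.5 -2.2]
at [596.9 308.4 112.7] [-1.571e+00  1.000e-03  1.384e+00] w 26.2 t 19.45 F [-0.4  0.5 -0.3]
at [596.9 308.4 112.7] [-1.571e+00  1.000e-03  1.384e+00] w 26.2 t 19.45 F [-0.4  0.5 -0.3]
(np.float64(598.05435579906), np.float64(309.2801694046908), 18, 1.3807963267948966) -> [ 0.11  9.47 -0.09] roll 0.003
at [596.9 308.4 112.7] [-1.571e+00  1.000e-03  1.384e+00] w 26.2 t 19.45 F [-0.4  0.5 -0.3]
(np.float64(598.6782216886648), np.float64(311.3055631387759), 18, 1.3807963267948966) -> [ 0.32  9.47 -0.12] roll 0.003
```

Emit:
apply_moves([
  [0.2, 3, -0.1, 0, 2],
  [0.2, 6, -0.1, 0, 2],
  [0.2, 8, -0.1, 0, 2],
  [0.2, 9.1, -0.1, 0, 2],
  [0.2, 9.4, -0.1, 0, 2],
  [0.2, 9.4, -0.1, 0, 2],
  [0.2, 9.4, -0.1, 0, 2],
])

```text
clock: 20.32
eef_pos: [599.0, 311.2, 19.3]
tool_rot: [-1.572, -0.001, 1.384]
force: [-0.3, -0.2, -0.2]
width: 26.5
```

Emit:
apply_moves([
  [0, 0.12, 0, 0, 2],
  [0, 0.12, 0, 0, 2],
  [0, 0.12, 0, 0, 3.2],
  [0, 0.12, 0, 0, 4.5],
  [0, 0.12, 0, 0, 5.5],
  [0, 0.12, 0, 0, 5.5],
  [0, -2, 0, 0, 5.5],
  [0, -6, 0, 0, 5.5],
  [0, -10, 0, 0, 6.5],
  [0, -13, 0, 0, 7],
])

```text
clock: 21.58
eef_pos: [598.9, 311.7, 152.1]
tool_rot: [-1.573, -0.003, 1.384]
force: [-0.1, -0.4, 0.6]
width: 70.2
```

```bash
sed -i 's/^TART=.*/TART=(579.7,57,.174); GLAZE=(590.7,271,-.19)/' h.py; python3 - <<'E'
from h import *
rel([(436.5,395,150,-.19),(436.5,395,150,1.38)])
p=wrist('pics/w11.png')
E
```

```text
at [598.9 311.7 152.1] [-1.573 -0.003  1.384] w 70.2 t 21.57 F [-0.1 -0.4  0.6]
(436.5, 395, 150, -0.19) -> [ 5.17  0.18 17.5 ] roll 1.574
(436.5, 395, 150, 1.38) -> [ 5.17  0.18 17.5 ] roll 0.004
```

View pics/w11.png

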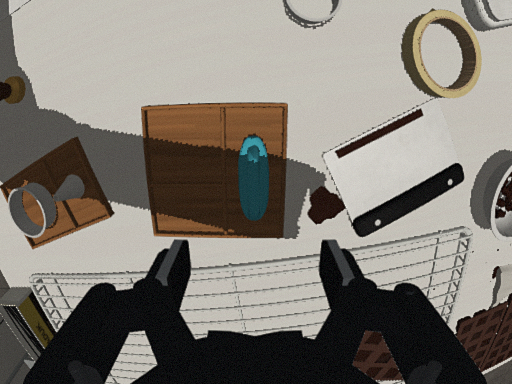

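Emit:
apply_moves([
  [0.6, 0, 2, 0.18, 7.5],
  [1.3, 0, 4.2, 0.36, 7.5],
  [2, 0, 6.6, 0.54, 7.5],
  [2.7, 0, 9, 0.72, 7.5],
  [3.4, 0, 11.4, 0.9, 7.5],
  [4.1, 0, 13.8, 1.08, 7.5],
  [4.8, 0, 16, 1.26, 7.5],
  [5.2, 0, 17.5, 1.44, 7.5],
  [5.2, 0, 17.5, 1.57, 7.5],
  [5.2, 0, 17.5, 1.57, 7.5],
  [5.2, 0, 17.5, 1.57, 7.5],
])

```text
clock: 23.0
eef_pos: [436.4, 394.5, 148.9]
tool_rot: [-1.57, -0.0, -0.184]
force: [0.2, 0.0, 0.3]
width: 74.9
```

```bash
python3 - <<'E'
from h import *
rel([(437,395,8,-.19)])
p=wrist('pics/w12.png')
im=p['image'][120:230,200:310,::-1]; im=cv2.convertScaleAbs(cv2.resize(im,None,fx=5,fy=5,interpolation=cv2.INTER_CUBIC),alpha=2,beta=-80)
x,y=437,395
for z in (0,26):
  for a in np.linspace(0,6.28,60):
    u,v=wproj(p,(x+26.5*np.cos(a),y+26.5*np.sin(a),z)); cv2.circle(im,(int((u-200+.5)*5),int((v-120+.5)*5)),2,(0,255-z*9,z*9),-1)
cv2.imwrite('pics/w12c.png',im)
E
```

```text
at [436.4 394.5 148.9] [-1.57  -0.    -0.184] w 74.9 t 23.0 F [0.2 0.  0.3]
(437, 395, 8, -0.19) -> [ 0.04 14.09  0.04] roll 0.006
```

View pics/w12c.png

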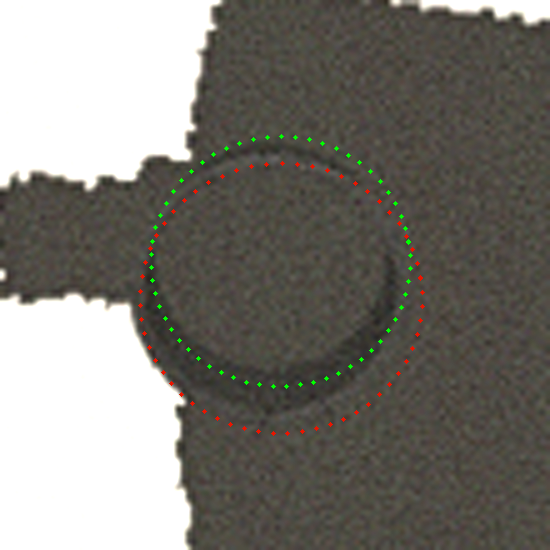

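View pics/w12.png

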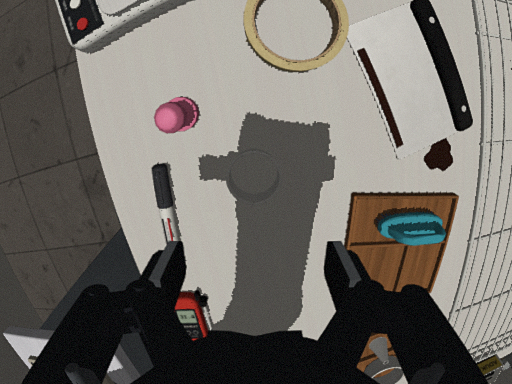

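Emit:
apply_moves([
  [-0.15, 4, 0.3, 0, 7.5],
  [-0.15, 8, 0.3, 0, 7.5],
  [-0.15, 11.5, 0.3, 0, 7.5],
  [-0.15, 13.5, 0.3, 0, 7.5],
  [-0.15, 14, 0.3, 0, 7.5],
  [-0.15, 14, 0.3, 0, 7.5],
  [-0.15, 14, 0.3, 0, 6.2],
  [-0.15, 14, 0.3, 0, 5],
  [-0.15, 14, 0.3, 0, 4.6],
  [-0.15, 14, 0.3, 0, 4.6],
  [-0.15, 14, 0.3, 0, 4.6],
  [-0.15, 14, 0.3, 0, 4.6],
])

```text
clock: 24.55
eef_pos: [435.9, 398.2, 10.1]
tool_rot: [-1.569, -0.002, -0.186]
force: [0.1, -1.2, 7.5]
width: 49.3
```

Emit:
apply_moves([
  [0, -1, 0, 0, 4.6],
  [0, -4, 0, 0, 4.6],
  [0, -8, 0, 0, 4.6],
  [0, -10, 0, 0, 4.6],
  [0, -10, 0, 0, 4.6],
])

```text
clock: 25.18
eef_pos: [436.2, 398.3, 109.8]
tool_rot: [-1.568, -0.002, -0.186]
force: [-0.5, 0.3, -0.8]
width: 49.6
```

```bash
python3 - <<'E'
from h import *
x,y=tray(GLAZE,-29,-30)
rel([(x,y,60,-.19)])
p=wrist('pics/w13.png')
E
```

```text
at [436.2 398.3 109.8] [-1.568 -0.002 -0.186] w 49.6 t 25.18 F [-0.5  0.3 -0.8]
(np.float64(556.5561103323042), np.float64(247.0167809008004), 60, -0.19) -> [ 14.62   4.98 -12.64] roll 0.004
```

View pics/w13.png

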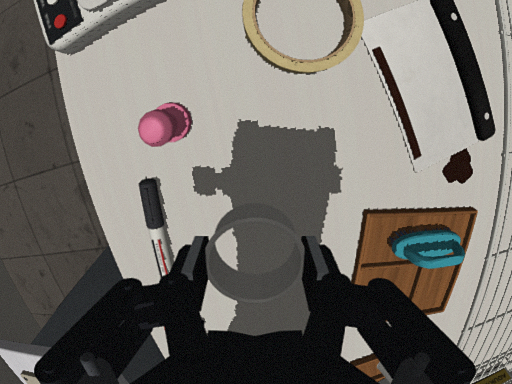

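Emit:
apply_moves([
  [2.5, 0, -2.2, 0, 4.6],
  [6, 0, -5.2, 0, 4.6],
  [9.5, 0, -8.2, 0, 4.6],
  [12.8, 0, -11.1, 0, 4.6],
  [14.6, 0, -12.6, 0, 4.6],
  [14.6, 2, -12.6, 0, 4.6],
  [14.6, 4.5, -12.6, 0, 4.6],
  [14.6, 5, -12.6, 0, 4.6],
  [14.6, 5, -12.6, 0, 4.6],
])

```text
clock: 26.35
eef_pos: [554.1, 247.8, 57.3]
tool_rot: [-1.571, 0.002, -0.184]
force: [0.4, 0.9, -0.2]
width: 49.5
```

```bash
python3 - <<'E'
from h import *
x,y=tray(GLAZE,-29,-30)
rel([(x,y,14.8,-.19)])
p=wrist('pics/w14.png')
E
```

```text
at [554.1 247.8  57.3] [-1.571  0.002 -0.184] w 49.5 t 26.35 F [ 0.4  0.9 -0.2]
(np.float64(556.5561103323042), np.float64(247.0167809008004), 14.8, -0.19) -> [ 0.26  4.25 -0.03] roll 0.006
```

View pics/w14.png

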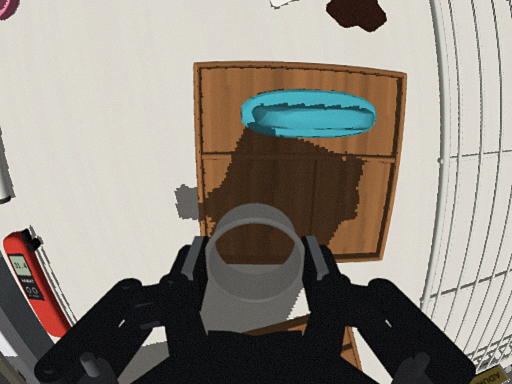

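Emit:
apply_moves([
  [0.15, 1.5, 0, 0, 4.6],
  [0.15, 3, 0, 0, 4.6],
  [0.15, 3.9, 0, 0, 4.6],
  [0.15, 4.3, 0, 0, 4.6],
  [0.15, 4.3, 0, 0, 4.6],
  [0.15, 4.3, 0, 0, 4.6],
])

```text
clock: 27.15
eef_pos: [557.2, 246.7, 15.7]
tool_rot: [-1.57, -0.001, -0.186]
force: [0.1, 0.5, -0.3]
width: 49.8
```

Emit:
apply_moves([
  [0, 0.1, 0, 0, 4.6],
  [0, 0.1, 0, 0, 4.6],
  [0, 0.1, 0, 0, 5.6],
  [0, 0.1, 0, 0, 6.6],
  [0, 0.1, 0, 0, 6.6],
  [0, 0.1, 0, 0, 6.6],
  [0, -2, 0, 0, 6.6],
  [0, -6, 0, 0, 6.6],
  [0, -10, 0, 0, 6.6],
  [0, -13, 0, 0, 6.6],
])

```text
clock: 28.4
eef_pos: [557.5, 247.1, 148.7]
tool_rot: [-1.569, -0.002, -0.186]
force: [0.7, 0.2, -0.0]
width: 66.0
```

```bash
python3 - <<'E'
from h import *
rel([(434.5,45,160,-.19),(434.5,45,160,1.38),(434.5,45,160,-1.76)])
p=wrist('pics/w15.png')
E
```

```text
at [557.5 247.1 148.7] [-1.569 -0.002 -0.186] w 66.0 t 28.4 F [ 0.7  0.2 -0. ]
(434.5, 45, 160, -0.19) -> [ -8.35  -1.19 -22.13] roll 0.004
(434.5, 45, 160, 1.38) -> [ -8.35  -1.19 -22.13] roll -1.566
(434.5, 45, 160, -1.76) -> [ -8.35  -1.19 -22.13] roll 1.574
```

View pics/w15.png

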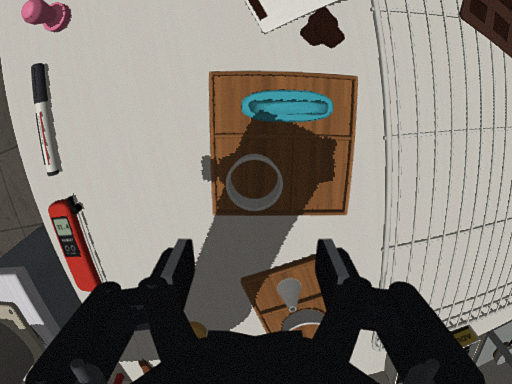

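Emit:
apply_moves([
  [-0.7, -0.4, -2, -0.18, 5.5],
  [-1.7, -1, -4.8, -0.36, 5.5],
  [-2.8, -1.2, -7.6, -0.54, 5.5],
  [-3.9, -1.2, -10.4, -0.72, 5.5],
  [-5, -1.2, -13.2, -0.9, 5.5],
  [-6.1, -1.2, -16, -1.08, 5.5],
  [-7.2, -1.2, -18.8, -1.26, 5.5],
  [-8, -1.2, -21, -1.44, 5.5],
  [-8.3, -1.2, -22.1, -1.57, 5.5],
  [-8.3, -1.2, -22.1, -1.57, 5.5],
  [-8.3, -1.2, -22.1, -1.57, 5.5],
])

```text
clock: 29.82
eef_pos: [435.2, 45.2, 158.0]
tool_rot: [-1.572, -0.001, 1.382]
force: [0.1, 0.3, -1.0]
width: 55.0
```

```bash
python3 - <<'E'
from h import *
rel([(434.5,45,28,1.38)])
p=wrist('pics/w16.png')
x,y=434.5,45
im=p['image'][100:300,160:360,::-1]; im=cv2.resize(im,None,fx=3,fy=3)
for z,r in ((12,17),(45,13.5)):
  for a in np.linspace(0,6.28,50):
    u,v=wproj(p,(x+r*np.cos(a),y+r*np.sin(a),z)); cv2.circle(im,(int((u-160+.5)*3),int((v-100+.5)*3)),1,(0,255-z*5,z*5),-1)
cv2.imwrite('pics/w16c.png',im)
E
```

```text
at [435.2  45.2 158. ] [-1.572e+00 -1.000e-03  1.382e+00] w 55.0 t 29.82 F [ 0.1  0.3 -1. ]
(434.5, 45, 28, 1.38) -> [-0.04 13.    0.08] roll 0.002
```

View pics/w16c.png

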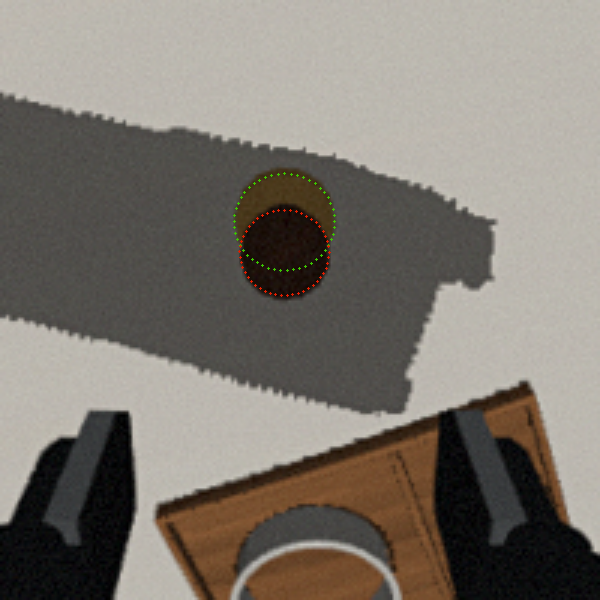

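Emit:
apply_moves([
  [0, 4, 0.1, 0, 5.5],
  [0, 8, 0.1, 0, 5.5],
  [0, 11.5, 0.1, 0, 5.5],
  [0, 13, 0.1, 0, 5.5],
  [0, 13.3, 0.1, 0, 5.5],
  [0, 13.3, 0.1, 0, 4.5],
  [0, 13.3, 0.1, 0, 3],
  [0, 13.3, 0.1, 0, 1.8],
  [0, 13.3, 0.1, 0, 1.8],
  [0, 13.3, 0.1, 0, 1.8],
  [0, 13.3, 0.1, 0, 1.8],
])

```text
clock: 31.25
eef_pos: [434.3, 45.1, 25.2]
tool_rot: [-1.573, -0.001, 1.384]
force: [-1.1, -0.6, 6.4]
width: 24.7
```

Emit:
apply_moves([
  [0, -1, 0, 0, 1.8],
  [0, -4, 0, 0, 1.8],
  [0, -8, 0, 0, 1.8],
  [0, -10, 0, 0, 1.8],
  [0, -10, 0, 0, 1.8],
])

```text
clock: 31.88
eef_pos: [434.4, 44.8, 125.7]
tool_rot: [-1.574, -0.001, 1.383]
force: [0.1, -0.6, -1.1]
width: 24.4
```

```bash
python3 - <<'E'
from h import *
x,y=tray(GLAZE,40,-30)
rel([(x,y,130,1.38)])
p=wrist('pics/w17.png')
s=ctrl.get_image('side'); crop(s,200,110,400,260,4,'pics/s17.png')
E
```

```text
at [434.4  44.8 125.7] [-1.574e+00 -1.000e-03  1.383e+00] w 24.4 t 31.88 F [ 0.1 -0.6 -1.1]
(np.float64(624.3144025553959), np.float64(233.98551714742186), 130, 1.38) -> [ 22.13  -0.37 -15.13] roll 0.003
```

View pics/s17.png

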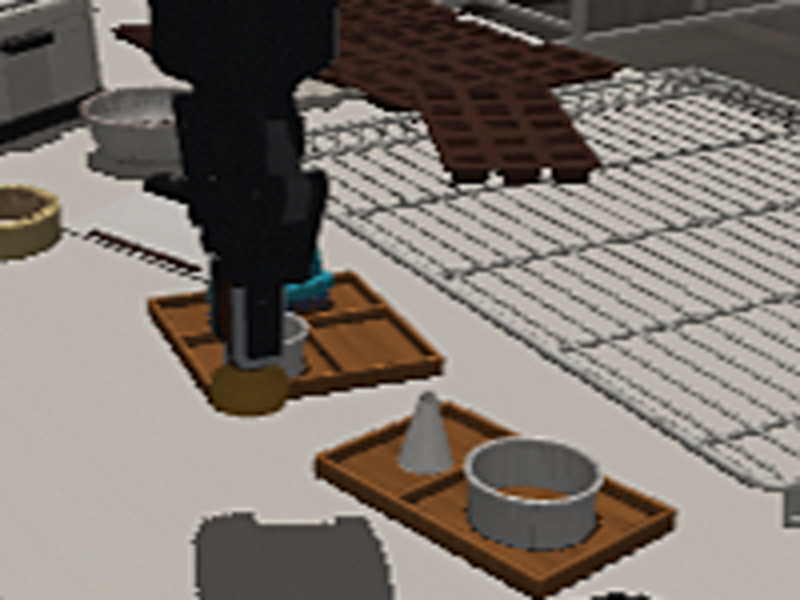

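Emit:
apply_moves([
  [3, 0, -2, 0, 1.8],
  [7, 0, -4.7, 0, 1.8],
  [11, 0, -7.5, 0, 1.8],
  [15, 0, -10.2, 0, 1.8],
  [19, 0, -13, 0, 1.8],
  [21.5, 0, -14.7, 0, 1.8],
  [22.1, 1, -15.1, 0, 1.8],
  [22.1, 3.5, -15.1, 0, 1.8],
  [22.1, 4.5, -15.1, 0, 1.8],
  [22.1, 4.5, -15.1, 0, 1.8],
])

```text
clock: 33.22
eef_pos: [621.8, 232.2, 77.5]
tool_rot: [-1.568, 0.003, 1.384]
force: [-0.2, 0.6, -0.6]
width: 24.6
```

```bash
python3 - <<'E'
from h import *
x,y=tray(GLAZE,40,-30)
rel([(x,y,30,1.38)])
p=wrist('pics/w18.png')
E
```

```text
at [621.8 232.2  77.5] [-1.568  0.003  1.384] w 24.6 t 33.23 F [-0.2  0.6 -0.6]
(np.float64(624.3144025553959), np.float64(233.98551714742186), 30, 1.38) -> [ 0.23  4.75 -0.23] roll 0.004
```

View pics/w18.png

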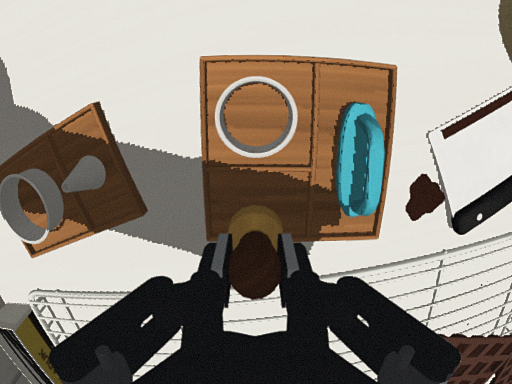

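Emit:
apply_moves([
  [0.15, 1.5, -0.1, 0, 1.8],
  [0.15, 3, -0.1, 0, 1.8],
  [0.15, 4.2, -0.1, 0, 1.8],
  [0.15, 4.7, -0.1, 0, 1.8],
  [0.15, 4.7, -0.1, 0, 1.8],
  [0.15, 4.7, -0.1, 0, 1.8],
])

```text
clock: 34.02
eef_pos: [624.5, 235.6, 32.8]
tool_rot: [-1.571, -0.001, 1.384]
force: [0.6, -0.1, -0.3]
width: 24.6
```

Emit:
apply_moves([
  [0, 0.25, 0, 0, 1.8],
  [0, 0.25, 0, 0, 1.8],
  [0, 0.25, 0, 0, 1.8],
])

```text
clock: 34.4
eef_pos: [624.3, 235.3, 29.9]
tool_rot: [-1.571, -0.0, 1.384]
force: [0.2, -0.4, -0.9]
width: 24.9
```

Emit:
apply_moves([
  [0, 0, 0, 0, 2.6],
  [0, 0, 0, 0, 3.5],
  [0, 0, 0, 0, 4.5],
  [0, 0, 0, 0, 4.5],
  [0, -2, 0, 0, 4.5],
  [0, -6, 0, 0, 4.5],
  [0, -10, 0, 0, 4.5],
  [0, -14, 0, 0, 4.5],
  [0, -17, 0, 0, 4.5],
  [0, -17, 0, 0, 4.5],
])

```text
clock: 35.65
eef_pos: [625.3, 236.8, 204.3]
tool_rot: [-1.576, -0.004, 1.384]
force: [-0.2, 0.3, -0.5]
width: 45.1
```

```bash
python3 - <<'E'
from h import *
rel([])
p=wrist('pics/w19.png')
im=p['image'][:,:,::-1].copy(); big=cv2.resize(im,None,fx=2,fy=2)
def circ(c,r,z,col):
    for a in np.linspace(0,6.28,50):
        u,v=wproj(p,(c[0]+r*np.cos(a),c[1]+r*np.sin(a),z)); cv2.circle(big,(int(u*2+1),int(v*2+1)),1,col,-1)
circ(tray(GLAZE,40,-30),17,4,(0,255,0));circ(tray(GLAZE,-29,-30),26.5,30,(0,0,255));circ(tray(GLAZE,-29,-30),26.5,4,(0,255,0))
cv2.imwrite('pics/w19c.png',big[0:560,150:900])
s=ctrl.get_image('side'); crop(s,200,150,400,300,4,'pics/s19.png')
for q in ['tart_tray','glaze_tray','large_ring_center','small_ring_center','nozzle_center','brush_center','stamp_center']:
    for d in ctrl.mark_of(s,q): 
        l=np.array(d['location']); T=TART if q in('large_ring_center','nozzle_center') else GLAZE
        c,si=np.cos(T[2]),np.sin(T[2]);dx,dy=l[0]-T[0],l[1]-T[1];print(q,l.round(),'in tray',round(c*dx+si*dy),round(-si*dx+c*dy),round(d['confidence'],2))
E
```

```text
at [625.3 236.8 204.3] [-1.576 -0.004  1.384] w 45.1 t 35.65 F [-0.2  0.3 -0.5]
tart_tray [582.  56.   1.] in tray 32 -212 0.65
tart_tray [572. 102.  22.] in tray 13 -169 0.55
glaze_tray [592. 270.  -3.] in tray 1 -1 0.69
large_ring_center [585.  28.  17.] in tray 1 -29 0.97
small_ring_center [557. 246.  17.] in tray -29 -31 0.72
nozzle_center [567. 102.  23.] in tray -4 46 0.48
brush_center [604. 309.  27.] in tray 6 40 0.74
stamp_center [378. 468.  31.] in tray -246 153 0.8
stamp_center [628. 230.  32.] in tray 45 -33 0.53
```

View pics/w19c.png

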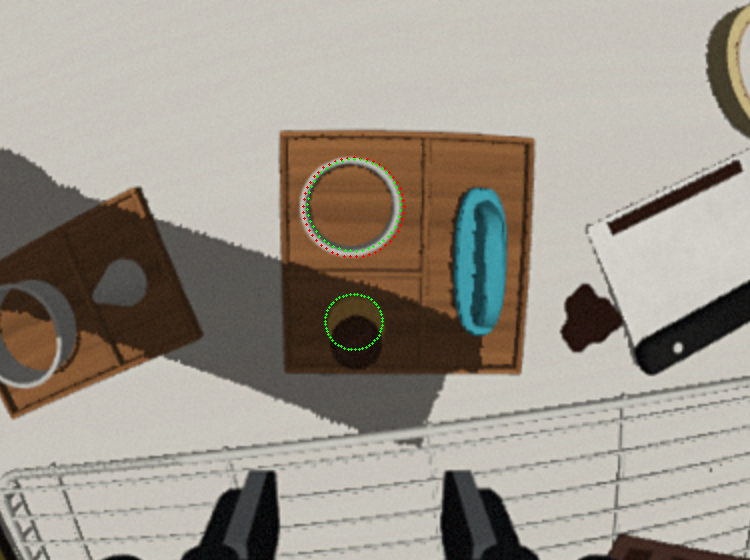

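View pics/s19.png

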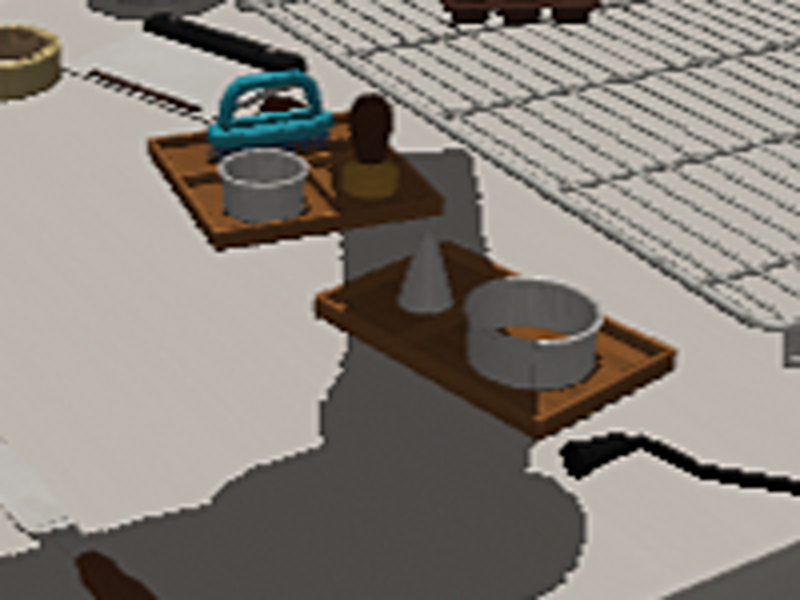

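```bash
python3 -c "
from cell import ctrl; print(ctrl.finish_job())"
```

```text
the job is handed in; nothing more can be done
None
```

All five tools are in their compartments and the job is handed in at about 36 s of the 109 s allowed. I chose the brown stamp with the brass head at (434.5, 45) mm; the pink look-alike was left where it stood.

The last wrist and side pictures show every tool upright on its compartment floor. The gripper was open about 200 mm above the table and touching nothing. The positions below, from the network on the side camera, are in each tray's own frame:

| Tool | x, y in tray (mm) | Allowed x (mm) | Allowed y (mm) |
|---|---|---|---|
| Large ring cutter | (1, -29) | -15 to 15 | -43 to -13 |
| Piping nozzle | (-4, 46) | -34 to 34 | 34 to 62 |
| Pastry brush | (6, 40) | -28 to 28 | 24 to 56 |
| Small ring cutter | (-29, -31) | -43 to -15 | -44 to -16 |
| Chocolate stamp | (45, -33) | 27 to 53 | -54 to -6 |

The largest external force reported at the end of any move was about 13 N.

- **Stamp position:** the network put the stamp about 5 mm from its target in x. The overlay on the last wrist picture put its brass head almost on target, and both lie inside the limits.
- **Side camera:** my own pixel measurements from it came out about 6 mm lower in y than those from the top camera. I took the top and wrist cameras instead.

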